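Push the brake caliper through the chute flap

ROBOT

A 6-joint arm with a two-finger parallel gripper is mounted at the origin on the work surface. World frame = base frame: x ahead of the robot, y to its left, z up, the work surface at z = 0. Lengths are in mm, angles in rad, forces in N, time in s.
With the tool pointing down it reaches from about 350 to 875 mm from the base axis. Payload 4.2 kg.
Tool frame: the origin (TCP) lies at the very end of the fingers, on their centre line; the grasp point (between the pads) lies 19 mm behind it; z points along the fingers, y is the line along which they close (so a half turn about z gives the same grasp; the last joint's range is limited). The gripper opens to 85 mm and grips with 20 to 120 N. Pads are 22 mm wide; open, the fingers measure 114 mm over their backs; the gripper's body (76 mm by 85 mm) begins 54 mm behind the grasp point. The pads swing forward as they close: fully open they stand 13 mm farther back than shut.
Start: joints at [-1.026, 0.385, 0.008, 0, -1.194, -0.259], TCP at [176.219, -599.622, 231.312] pointing down, gripper open.
Joint ranges: [-3.14, 3.14], [-1.21, 2.06], [-1.07, 1.41], [-3.16, 2.05], [-2.99, -0.16], [-3.1, 3.1]. Speed limits (rad/s): [2.79, 2.79, 3.14, 3.14, 3.14, 3.14].

INTERFACE

Orientations are given as a unit quaternion [x, y, z, w].
In Python, from bench import read_state, get_image, camera_model, job_done gives the robot as it stands.
- The arm moves only by the shell command python3 -m handwheel 'ROWS'. ROWS is JSON, a list of rows, each a list of 7 numbers: the shift along the tool's x, y, z in m, then the turn, a rotation vector about the tool's x, y, z in rad, then the gripper's target within -1 to 1 (fully open at 1, half-way at 0, shut at -1). In form: [[dx, dy, dz, wx, wy, wz, jaw], ...]. A call has 1 to 10 rows; each row is the pose to reach, as a shift and turn from the pose commanded when the call began, along the tool's axes at that moment; what a row does not reach only later rows make up. A row lasts 1/8 s, in which the tool goes at most 62.5 mm and 10.7 degrees, less where a joint would pass 70% of its speed; a pose out of reach is approached as far as the arm can. A call with a gripper value outside its range is refused whole. The fingers move at their own pace and stop on an object; the grip force is fixed at half the most. Time passes only in rows, so rows that repeat a pose let the fingers close. It gives the time, the measured TCP pose, the force, the opening and the grip force at its end, in the units of the state.
- read_state(): the state, without advancing time (a new reading comes with each control period).
- get_image(name): name is "scene" or "top" or "wrist"; returns (picture, depth): 384x512x3 uint8, blue, green, red; 384x512 float32, mm along the optical axis (not along the pixel's ray), 0 where there is no reading.
- camera_model(name): a dict with "K" (3x3 intrinsics, pixels), "dist" ([k1, k2, p1, p2, k3] as OpenCV has them; the pictures are not rectified), "rvec" (rotation vector, rad) and "tvec" (3), from world to camera coordinates, as OpenCV has them; the wrist camera has in their place "hand_eye" (4x4, takes a point from camera to tool coordinates, whose origin is the TCP and whose axes are the flange's). Camera axes: x right, y down, z forward; pixel columns grow to the right and rows downward; lengths in mm; the calibration is good to about 2 mm. A picture is of the moment at which its call begins: read the wrist's pose just before it. camera_model takes no time and is no camera call.
- job_done(): hands the job in; it is judged then, once.
The state is a dict: "clock": time; "joints": joint angles; "joint_vel": joint speeds; "joint_efforts": joint torques, N m; "position": TCP position; "ee_rot": TCP orientation; "contact_force": force on the tool from outside, world axes, zero at the start; "wrist_torque": the same for the moment, N m; "gripper_width": finger opening in mm; "grasp_force": force on a finger pad.
Only numpy, scipy, OpenCV 4.12 (cv2) and the standard library are available. Lean on these libraries where they do the work, as an engineer would, in place of code of your own. Each camera call takes 0.05 s, during which the arm holds its last target. There are 200 camera calls.

TASK

Pushing with the fingertips only, slide the brake caliper along its own lane of the roller chute, through the hinged flap in front of it, so that it rolls down to the end stop, then draw the fingers back and let the flap swing shut behind it. Nothing is to be picked up; leave the wheel hub in the other lane where it is with its flap shut, and do not disturb the spray can, the brake disc or the blue bin on the bench.

Things in the scene. Friction and masses are not known exactly. Their poses are not given: they have to be found in the camera images.
- chute: Fixed two-lane grey steel gravity chute. Origin on the bench under the middle of its doorway; x runs along the lanes in the pushing direction (away from the robot), y left, z up. A flat sill, top at z = 100 mm, runs from x = -202 to 23 mm. Two lanes, 80 mm clear, centred at y = +46 (left) and -46 mm (right), between three guides 12 mm thick, 22 mm above the sill
- lintel (a point): middle of the top of the doorway's lintel bar (chute x = 0, y = 0, z = 164 mm). The bar crosses both lanes, 10 mm thick in x, underside 54 mm and top 64 mm above the sill, on dark posts in line with the guides
- sill_end (a point): top of the first roller, level with the sill, mid-way between the lanes (chute x = 35, y = 0, z = 100 mm). From here seven free-turning 18 mm rollers slope down at 20 degrees to a dark end wall at chute x = 222 mm, top at z = 100 mm. Once a part's centre is about 10 mm beyond the first roller it tips and rolls to the stop by itself (the fingers follow its near face up to the flap line)
- doorway_left (a point): point on the sill top in the middle of the left (+y) lane's doorway (chute x = 0, y = 46, z = 100 mm); axes as the chute's
- doorway_right (a point): the same point of the right (-y) lane (chute x = 0, y = -46, z = 100 mm)
- flap_left (a joint): left (+y) lane's flap: aluminium plate 74 mm wide, 49 mm long, hanging from a hinge 52 mm above the sill at chute x = 0. 0 rad = hanging shut; grows to 1.5 as its lower edge swings away from the robot, into the chute, the only way it opens. 50 g: a part pushed against it opens it easily, and it falls shut by itself in about a second
- flap_right (a joint): right (-y) lane's flap, the same as the left: 0 rad = hanging shut, grows to 1.5 as it opens into the chute
- caliper_center (a point): centre (14 mm above the sill) of the loose brake caliper: a flat-bottomed rectangular aluminium block 90 mm long (x, roughly along the lane), 58 mm wide (y), 22 mm high, with two round piston caps 36 mm across on top (28 mm high in all); 0.4 to 0.85 kg. It lies on the sill of one of the two lanes, before the flap; which lane varies
- hub_center (a point): centre (half-way up, 18 mm above the sill) of the loose wheel hub, which lies in the other lane: round aluminium, a flange 58 mm across and 12 mm high with a boss 36 mm across, 36 mm high in all. Leave it alone
- can_center (a point): centre of a grey spray can standing on the bench, 58 mm diameter, 150 mm high; bystander
- disc_center (a point): centre of a small brake disc lying on the bench, 150 mm across, 13 mm high; bystander
- parts_bin: fixed open blue plastic bin on the bench, 200 x 130 mm and 80 mm high; origin at the centre of its underside; bystander
Mind the look-alikes: they are no part of the job. What is shaped like the part that bears caliper_center but purple is not meant.

How it is judged:
By the outcome, as a careful person would: the job done as asked, in the order asked, and still so for the second after the job is handed in, with the robot touching nothing.
It also fails if it takes over 40 s, if anything falls off the work surface, if the arm or the gripper's body presses on something with over 40 N, if the wrist force passes 120 N, or if a joint passes its speed limit or range.

## Working session

There is one attempt and no reset: what is moved stays moved. The work goes in short steps, Python scripts to look and compute and a shell command to move; the robot and the scene stay as the last step left them, time stands still between calls to the robot, and variables do not carry over. Pictures are saved under pics/ and viewed, at most 10 in all, crops included, and the job is handed in when it is done.

```bash
mkdir -p pics; cat > h.py <<'E'
import numpy as np, cv2, sys
from scipy.spatial.transform import Rotation as R
from bench import *
def snap(n,f):
    s=read_state(); im,d=get_image(n); cv2.imwrite(f'pics/{f}.png',im); np.savez(f'{f}.npz',d=d,im=im,p=s['position'],q=s['ee_rot'])
def w(n,f,u,v,z=None):
    """pixel to world: by depth (median 3x3), or onto plane z"""
    c=camera_model(n); a=np.load(f'{f}.npz'); d=a['d'][v-1:v+2,u-1:u+2] if z is None else None
    r=cv2.undistortPoints(np.array([[[u,v]]],float),np.array(c['K']),np.array(c['dist']))[0,0]; r=np.array([*r,1])
    if n=='wrist':
        H=np.array(c['hand_eye']); Rt=R.from_quat(a['q']).as_matrix(); A=Rt@H[:3,:3]; o=Rt@H[:3,3]+a['p']
    else:
        A=cv2.Rodrigues(np.array(c['rvec']))[0].T; o=-A@np.array(c['tvec']).ravel()
    k=np.median(d[d>0]) if z is None else (z-o[2])/(A@r)[2]
    return o+A@r*k
E
python3 - <<'E'
from h import *
snap('scene','s0'); snap('top','t0')
s=read_state(); print(s['clock'],s['position'],s['ee_rot'],R.from_quat(s['ee_rot']).as_matrix().round(3))
E
```

```text
0.1 [ 176.07165002 -599.13881721  230.32198252] [-1.42335324e-01  9.89817997e-01  9.75996809e-04 -1.87839541e-04] [[-0.959 -0.282 -0.001]
 [-0.282  0.959  0.002]
 [ 0.     0.002 -1.   ]]
```

View pics/s0.png

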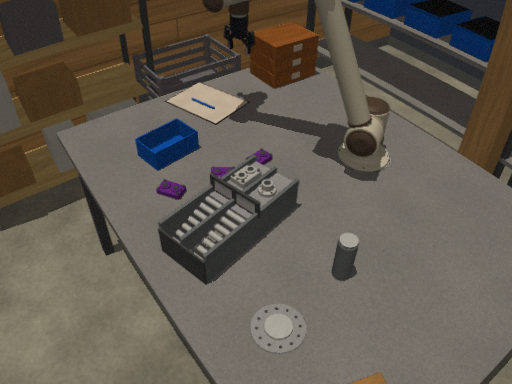

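View pics/t0.png

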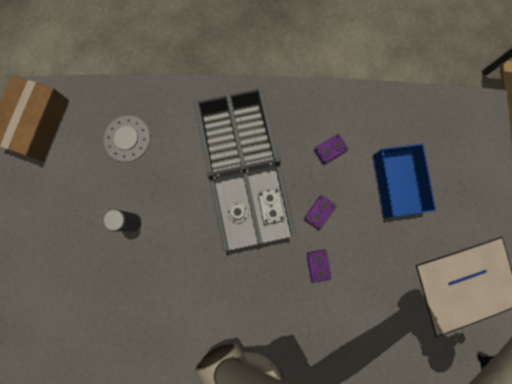

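The scene shows the chute with a silver caliper and a hub on its sill. In the top view the hub is at (238,212), in the left (+y) lane, and the silver caliper at (271,206), in the right (-y) lane. The caliper-like candidates are silver at (271,206) and purple at (331,149), (320,212) and (319,266). The silver one on the sill is meant, because the purple ones are the excluded look-alikes. I'll confirm this in an enlarged crop.

```bash
python3 - <<'E'
from h import *
im=cv2.imread('pics/t0.png')[85:260,190:340]
cv2.imwrite('pics/t0c.png',cv2.resize(im,None,fx=3.4,fy=3.4,interpolation=cv2.INTER_CUBIC))
E
```

```text
(no output)
```

View pics/t0c.png

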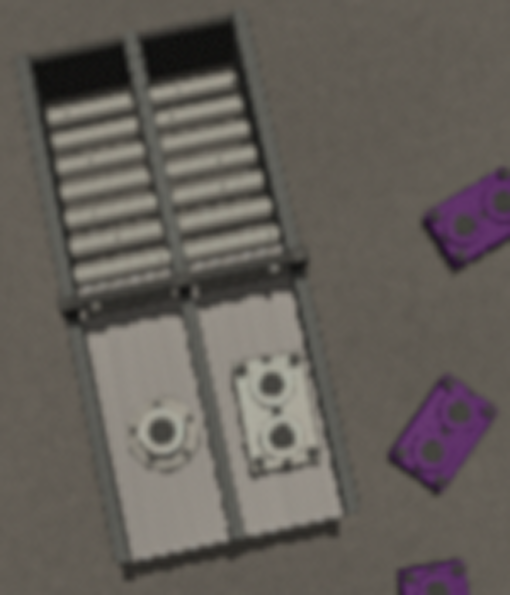

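The crop confirms it: the silver caliper is in the right lane, with caps at crop (272,384) and (283,437), and the hub is in the left lane at (162,430). Next I'll compute the chute pose.

```bash
python3 - <<'E'
from h import *
c=lambda u,v,z:w('top','t0',u/3.4+190-.35,v/3.4+85-.35,z)
P=[c(72,310,164),c(185,290,164),c(297,264,164),c(127,572,122),c(234,548,122),c(338,525,122)]
L=np.array([[0,92],[0,0],[0,-92],[-202,92],[-202,0],[-202,-92]],float)
W=np.array(P)[:,:2]
lc,wc=L.mean(0),W.mean(0); U,S,V=np.linalg.svd((L-lc).T@(W-wc)); Rm=(V.T@np.diag([1,np.linalg.det(V.T@U.T)])@U.T)
t=wc-Rm@lc; print('origin',t,'yaw',np.degrees(np.arctan2(Rm[1,0],Rm[0,0])))
print('resid',(L@Rm.T+t-W).round(1))
for n,u,v,z in [('cap',272,384,128),('cap',283,437,128),('c',235,370,122),('c',298,353,122),('c',320,462,122),('c',255,475,122),('hub',162,430,136)]:
  p=c(u,v,z); print(n,p.round(0),(Rm.T@(p[:2]-t)).round(1))
for u,v in[(225,212),(271,206)]: print(w('top','t0',u,v).round(1))
for l in [(-150,-46),(-202,-46),(35,-46)]: print(l,Rm@l+t)
E
```

```text
origin [610.63204424  24.36410772] yaw 12.803498538098443
resid [[-0.7  5.5]
 [ 1.9  1.2]
 [-0.4 -3.8]
 [ 0.2  6.8]
 [-0.6 -0.3]
 [-0.4 -9.4]]
cap [543. -46. 128.] [-81.7 -53.7]
cap [502. -56. 128.] [-124.2  -53.9]
c [554. -17. 122.] [-64.6 -27.6]
c [569. -66. 122.] [-60.9 -79.1]
c [483. -86. 122.] [-148.7  -78.9]
c [472. -35. 122.] [-148.8  -26.9]
hub [504.  38. 136.] [-101.3   37.3]
[502.7  73.8 100.1]
[520.8 -50.4 124.6]
(-150, -46) [474.55564044 -53.73334633]
(-202, -46) [423.84857756 -65.25696446]
(35, -46) [654.95576797 -12.73585878]
```

```bash
r='[-0.393,0.438,-0.02,0,0,0.063,-0.6]'; python3 -m handwheel '[[-0.393,0.438,-0.02,0,0,0.063,-0.6],[-0.393,0.438,-0.02,0,0,0.063,-0.6],[-0.393,0.438,-0.02,0,0,0.063,-0.6],[-0.393,0.438,-0.02,0,0,0.063,-0.6],[-0.393,0.438,-0.02,0,0,0.063,-0.6],[-0.393,0.438,-0.02,0,0,0.063,-0.6],[-0.393,0.438,-0.02,0,0,0.063,-0.6],[-0.393,0.438,-0.02,0,0,0.063,-0.6],[-0.393,0.438,-0.02,0,0,0.063,-0.6],[-0.393,0.438,-0.02,0,0,0.063,-0.6]]'
python3 - <<'E'
from h import *
snap('wrist','w1'); print(read_state()['position'],read_state()['clock'])
E
```

```text
clock: 1.35
position: [430.6, -65.9, 251.3]
ee_rot: [-0.113, 0.994, 0.0, 0.0]
contact_force: [1.2, -1.0, -0.3]
gripper_width: 17.0
grasp_force: 0.0
[431.66229658 -65.04368275 251.25002084] 1.4
```

View pics/w1.png

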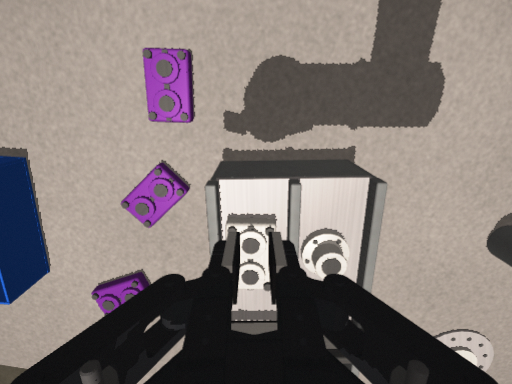

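The wrist view, with the near end up, shows the caliper in the image-left lane. Its caps are at (251,245) and (250,277) and its near edge is at about row 218–224. The guide ends are at (212,182), (295,182) and (380,182).

```bash
python3 - <<'E'
from h import *
g=[w('wrist','w1',u,v,122) for u,v in[(213,182),(295,181),(379,182)]]
f=[w('wrist','w1',u,v,122) for u,v in[(211,235),(295,230)]]
for n,u,v,z in [('cap',251,245,128),('cap',250,277,128),('nearL',228,222,122),('nearR',275,222,122),('nearbot',252,215,100)]:
  print(n,w('wrist','w1',u,v,z).round(1))
print(np.round(g,1),np.round(f,1)); d=np.array(g[2])-g[0]; print(np.linalg.norm(d),'yaw',np.degrees(np.arctan2(-d[0],d[1])))
im=cv2.imread('pics/w1.png')[150:330,190:400]
cv2.imwrite('pics/w1c.png',cv2.resize(im,None,fx=3.3,fy=3.3,interpolation=cv2.INTER_CUBIC))
E
```

```text
cap [501.3 -51.8 128. ]
cap [543.4 -43.5 128. ]
nearL [481.9 -82.7 122. ]
nearR [470.1 -31.3 122. ]
nearbot [477.1 -56.3 100. ]
[[ 439.5 -107.4  122. ]
 [ 418.9  -22.5  122. ]
 [ 399.9   65.   122. ]] [[502.3 -98.5 122. ]
 [474.7  -6.7 122. ]]
176.94630782320013 yaw 12.958309156643613
```

View pics/w1c.png

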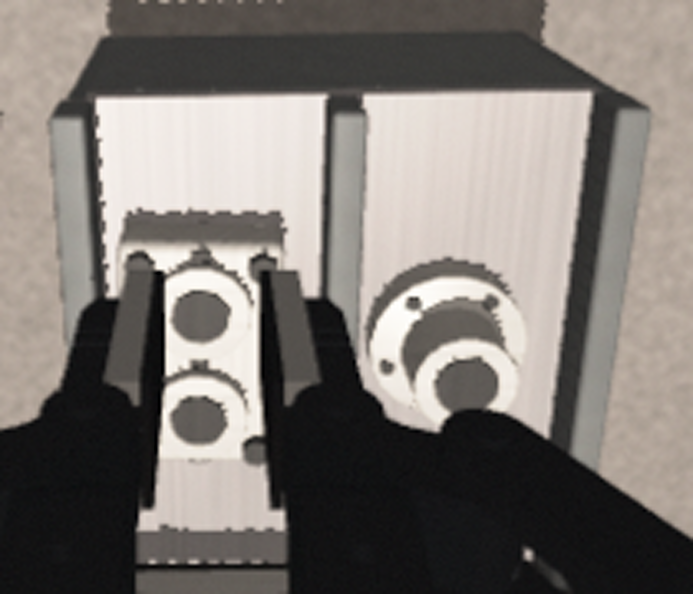

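```bash
python3 -m handwheel '[[-0.010,-0.003,0.02,0,-0.15,0,-0.6],[-0.012,-0.003,0.05,0,-0.3,0,-0.6],[-0.012,-0.003,0.08,0,-0.436,0,-0.6],[-0.012,-0.003,0.11,0,-0.436,0,-0.6],[-0.012,-0.003,0.13,0,-0.436,0,-0.6],[-0.012,-0.003,0.142,0,-0.436,0,-0.6],[-0.012,-0.003,0.142,0,-0.436,0,-0.6]]'
python3 - <<'E'
from h import *
snap('wrist','w2'); s=read_state();print(s['position'],s['clock'],s['contact_force'],R.from_quat(s['ee_rot']).as_matrix().round(3))
E
```

```text
clock: 2.28
position: [441.2, -69.3, 108.2]
ee_rot: [-0.108, 0.971, 0.024, 0.213]
contact_force: [-0.0, 0.0, 1.0]
gripper_width: 16.7
grasp_force: 0.0
[441.8837666  -69.1540013  109.06028055] 2.325 [ 0.2428574  -1.17159773  0.69960987] [[-0.885 -0.221  0.411]
 [-0.2    0.975  0.093]
 [-0.421 -0.    -0.907]]
```

View pics/w2.png

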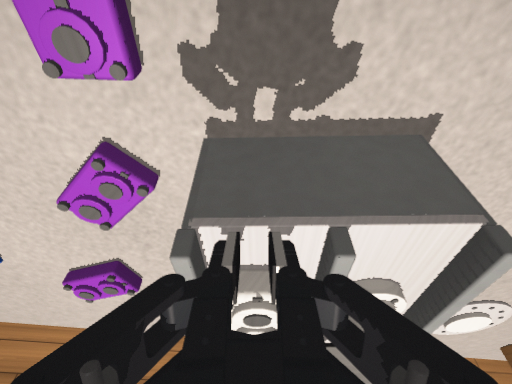

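The fingers are down behind the caliper and inside the lane. The caliper's near face is at about (254,268), between the fingertips. I'll push along the lane.

```bash
python3 -m handwheel '[[-0.0136,0.001,0.0063,0,0,0,-0.6],[-0.0272,0.002,0.0126,0,0,0,-0.6],[-0.0408,0.002,0.0189,0,0,0,-0.6],[-0.0544,0.002,0.0253,0,0,0,-0.6],[-0.068,0.002,0.0316,0,0,0,-0.6],[-0.0816,0.002,0.0379,0,0,0,-0.6],[-0.0952,0.002,0.0442,0,0,0,-0.6],[-0.1088,0.002,0.0505,0,0,0,-0.6],[-0.1224,0.002,0.0568,0,0,0,-0.6],[-0.1224,0.002,0.0568,0,0,0,-0.6]]'
python3 - <<'E'
from h import *
snap('top','t1'); s=read_state();print(s['position'],s['clock'],s['contact_force'])
snap('scene','s1')
a=cv2.imread('pics/t1.png')[85:260,190:310];b=cv2.imread('pics/s1.png')[140:280,150:310]
f=lambda i:cv2.resize(i,(400,int(400*i.shape[0]/i.shape[1])),interpolation=cv2.INTER_CUBIC)
a,b=f(a),f(b);b=np.pad(b,((0,a.shape[0]-b.shape[0]),(0,0),(0,0)));cv2.imwrite('pics/c1.png',np.hstack([a,b]))
E
```

```text
clock: 3.58
position: [574.8, -36.7, 109.5]
ee_rot: [-0.109, 0.97, 0.024, 0.215]
contact_force: [0.5, 0.0, -0.1]
gripper_width: 17.0
grasp_force: 0.0
[574.37046327 -36.75008098 109.57585828] 3.625 [0.03963169 0.2704443  0.33576207]
```

View pics/c1.png

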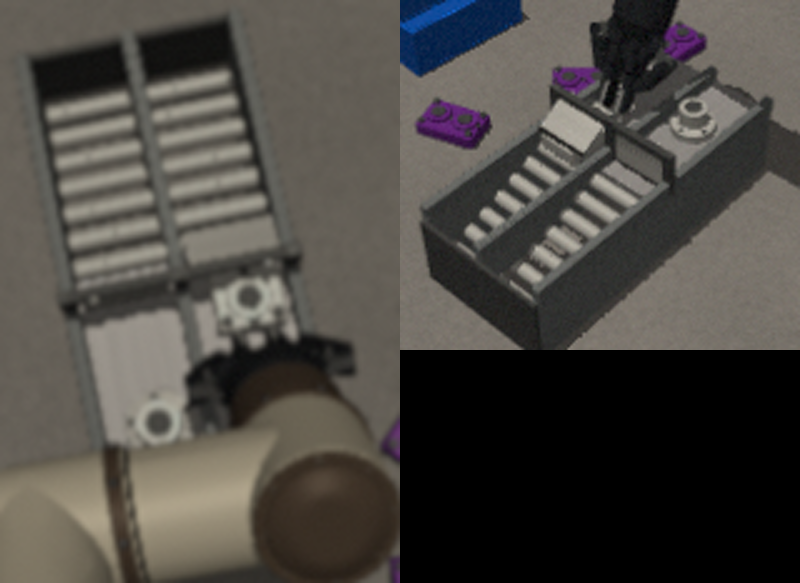

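The caliper is part-way through, with its near cap at crop (248,297). The right flap is lifted and resting on it, and the hub and left flap are untouched. I'll continue to the flap line.

```bash
python3 -m handwheel '[[-0.0136,0,0.0063,0,0,0,-0.6],[-0.0272,0,0.0126,0,0,0,-0.6],[-0.0363,0,0.0168,0,0,0,-0.6],[-0.0417,0,0.0194,0,0,0,-0.6],[-0.0417,0,0.0194,0,0,0,-0.6],[-0.0417,0,0.0194,0,0,0,-0.6]]'
python3 - <<'E'
from h import *
s=read_state();print(s['position'],s['clock'],s['contact_force'])
snap('top','t2');snap('scene','s2')
a=cv2.imread('pics/t2.png')[85:260,190:310];b=cv2.imread('pics/s2.png')[140:280,150:310]
f=lambda i:cv2.resize(i,(400,int(400*i.shape[0]/i.shape[1])),interpolation=cv2.INTER_CUBIC)
a,b=f(a),f(b);b=np.pad(b,((0,a.shape[0]-b.shape[0]),(0,0),(0,0)));cv2.imwrite('pics/c2.png',np.hstack([a,b]))
E
```

```text
clock: 4.42
position: [618.0, -27.0, 109.5]
ee_rot: [-0.108, 0.97, 0.024, 0.215]
contact_force: [-0.8, -0.2, 0.4]
gripper_width: 17.1
grasp_force: 0.0
[618.02510617 -26.95015349 109.5203237 ] 4.425 [-0.83018636 -0.20895225  0.44389107]
```

View pics/c2.png

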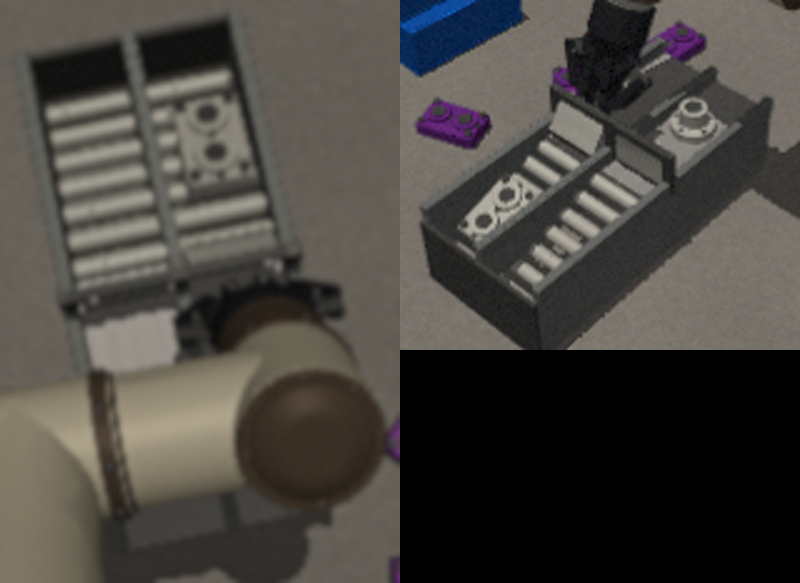

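The caliper is rolling to the stop, with caps at crop (207,113) and (215,152). The flap rests on the fingertips, so I'll draw back along the lane and lift clear.

```bash
python3 -m handwheel '[[0.0181,0,-0.0084,0,0,0,-0.6],[0.0454,0,-0.021,0,0,0,-0.6],[0.0726,0,-0.0337,0,0,0,-0.6],[0.0998,0,-0.0463,0,0,0,-0.6],[0.0998,0,-0.0463,0,0,0,-0.6],[0.0788,0,-0.0917,0,0,0,-0.6],[0.0578,0,-0.137,0,0,0,-0.6],[0.0578,0,-0.137,0,0,0,-0.6],[0.0578,0,-0.137,0,0,0,-0.6],[0.0578,0,-0.137,0,0,0,-0.6]]'
python3 -m handwheel '[[0,0,0,0,0,0,-0.6],[0,0,0,0,0,0,-0.6],[0,0,0,0,0,0,-0.6],[0,0,0,0,0,0,-0.6],[0,0,0,0,0,0,-0.6],[0,0,0,0,0,0,-0.6],[0,0,0,0,0,0,-0.6],[0,0,0,0,0,0,-0.6]]'
python3 - <<'E'
from h import *
snap('top','t3');snap('scene','s3')
a=cv2.imread('pics/t3.png')[85:260,190:310];b=cv2.imread('pics/s3.png')[140:280,150:310]
f=lambda i:cv2.resize(i,(400,int(400*i.shape[0]/i.shape[1])),interpolation=cv2.INTER_CUBIC)
a,b=f(a),f(b);b=np.pad(b,((0,a.shape[0]-b.shape[0]),(0,0),(0,0)));cv2.imwrite('pics/c3.png',np.hstack([a,b]))
E
```

```text
clock: 5.78
position: [510.0, -51.4, 207.7]
ee_rot: [-0.108, 0.971, 0.024, 0.213]
contact_force: [0.3, -0.0, -1.5]
gripper_width: 17.1
grasp_force: 0.0
clock: 6.78
position: [510.6, -51.3, 209.3]
ee_rot: [-0.109, 0.97, 0.024, 0.215]
contact_force: [-0.5, 0.2, 0.3]
gripper_width: 17.2
grasp_force: 0.0
```

View pics/c3.png

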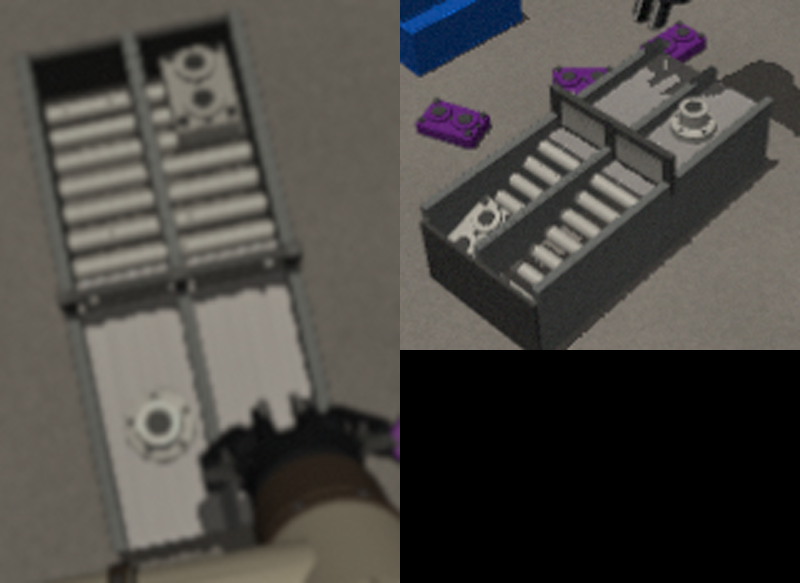

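The caliper is at the far end of the right lane, both flaps hang shut and the hub has not moved. Next I'll check that the caliper has reached the stop and settled.

```bash
python3 -m handwheel '[[0,0,0,0,0,0,-0.6],[0,0,0,0,0,0,-0.6],[0,0,0,0,0,0,-0.6],[0,0,0,0,0,0,-0.6]]' | head -1
python3 - <<'E'
from h import *
snap('top','t4')
a=np.load('t3.npz')['im'][85:175,190:280].astype(int);b=np.load('t4.npz')['im'][85:175,190:280].astype(int);print(np.abs(a-b).mean(),np.abs(a-b).max())
q=np.radians(12.9);A=np.array([[np.cos(q),np.sin(q)],[-np.sin(q),np.cos(q)]])
k=400/120
for u,v in[(193,65),(203,98)]:
  p=w('top','t4',round(u/k+190),round(v/k+85)); print(p, A@(p[:2]-[611.5,24]))
E
```

```text
clock: 7.38
0.5332098765432098 4
[822.81594437  21.74243168  72.35679392] [205.4785799  -49.37689909]
[787.41309425  11.67685918  86.43276653] [168.72211521 -51.28473816]
```

```bash
python3 -c "from bench import job_done; print(job_done())"
```

```text
the job is handed in; nothing more can be done
None
```

The silver caliper was pushed through the right-lane flap and rests at the end stop. Both flaps hang shut, the hub is still in its lane, the arm is clear of everything, and the job was handed in at about 7.4 s.

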